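# Prop the primed door on the wedge board for painting

## Task

Get the white cabinet door ready for painting: lift it out of the rack and lean it back against the rusty steel tube on the wedge board, framed front facing outwards, its foot on the board against the low strip and its right-hand edge against the small end block. Let go of it, then block its foot: slide the loose hardwood wedge, thin end first, between the door's foot and the angled cleat and push it in finger-tight, so that the foot is held home against the strip, but do not force it. Leave the wooden door and the other things alone.

Things in the scene. Friction and masses are not known exactly. Their poses are not given: they have to be found in the camera images.
- white_door_mid (a point): Centre of the white cabinet door, 120 mm wide (its y), 200 tall (z), 18 thick (x), about 0.4 kg. Its x points out of the plain back, the framed front looks to -x, z to the top edge. Frame 18 mm thick all round (top and bottom rails 34 mm high, stiles 28 mm wide); inside it the front is sunk by 4 mm. Starts upright in one of the rack's two slots, lower edge 20 mm above the bench.
- white_door_foot (a point): Centre of the white door's lower edge (mid-thickness), 100 mm below its centre; same axes.
- wood_door: Bare wood door of the same size in the rack's other slot; origin at the centre of its lower edge. To be left there.
- rack: Fixed dowel rack: wood base 140 (x) x 130 (y) x 20 mm, origin at the centre of its underside. Two slots, at x = -42 and +42 mm, each between 10 mm dowels at y = +-36 mm that rise 69 mm above the base; a door has 1.4 mm play on each side. Lift a door straight up by 75 mm to clear them.
- wedge_board: Fixed plywood base 9 mm thick, x -68..+152, y -87..+147 mm in its frame, z up. Origin on the bench, under the middle of the FRONT edge of the low strip. Strip: x 0..12, y -75..+75 mm, 4 mm high; with the foot's back against it the foot's centre is at x = -10 mm. End block: x -30..0, y -80.5..-60.5, 16 mm high, stops the door's right edge, so that the wedge cannot push it along.
- steel_tube: Fixed rusty square steel tube lying across the wedge board behind the strip, 100 mm deep, 100 high, 130 long (along its own x, which lies along the board's y). Origin: centre of its underside, 9 mm above the bench. Its front face is 14 to 24 mm behind the strip's front edge.
- cleat: Dark hardwood cleat fixed on the wedge board's front left, 24 mm deep, 40 long, 22 high, turned by the wedge's taper (10.85 degrees). Origin: lower edge (9 mm above the bench), mid-length, of its inner face, which looks along its +x to the door's foot. With the foot at the strip the gap is 11 mm at the inner end (board y +35 mm), 19 mm at the outer (y +75): the wedge enters from there, towards -y.
- wedge_mid (a point): Loose hardwood wedge on its side, 120 mm long, 32 high, tapering in plan from 26 mm (thick end) to 3 mm; 35 g. Point at mid-length, mid-height, mid-thickness; y to the thick end, z up. Flat face at x = +7.25 mm (goes to the door), slanting face at x < 0 (to the cleat). 1 mm of play makes 5 mm of depth, so jam it by feel: 8 to 12 N on the thick end; much more lifts the door.
- paint_tin: Red paint tin, 78 mm across and high, origin at the centre of its underside; bystander.
- cork_block: Cork sanding block, 63 x 110 x 34 mm, origin at the centre of its underside; bystander.
- wedge_thick_end (a point): Centre of the wedge's thick end face, 26 x 32 mm; same axes as the wedge's middle. When the wedge is jammed, about 50 mm of it stick out to the left of the door's edge and 35 mm beyond the cleat.
- tube_edge (a point): Middle of the steel tube's upper front edge, 109 mm above the bench, on which the door's back leans, at about 8 to 15 degrees; same axes as the tube.

How it is judged:
On the way, in this order (a step that is already met when the one before it is completed fails the run):
1. the white door leans back against the steel tube, its foot on the wedge board, and has been let go (contact force between white_door and steel_tube above 0.05 N and contact force between the fingers and white_door below 0.05 N and x of white_door_foot in the frame of wedge_board between -0.03 and 0 m and angle between white_door_mid's own x axis and vertical above 1.65 rad and linear speed of white_door below 0.02 m/s), for 0.2 s.
2. the wedge is pushed tight between the cleat and the door's foot, the foot home against the strip (contact force between wedge and white_door above 2 N and contact force between wedge and cleat above 2 N and x of white_door_foot in the frame of wedge_board above -0.013 m), for 0.1 s.
At the end, for the whole second after the job is handed in: the white door stands on the wedge board (foot not lifted over 4 mm), foot within 3 mm of touching the strip, right edge within 8 mm of the end block, leaning 5 to 24 degrees back, its back within 4 mm of the tube's edge, framed front outwards; the wedge lies on its side, touching cleat and door (x of tube_edge in the frame of white_door_mid between 0.005 and 0.013 m and x of white_door_foot in the frame of wedge_board between -0.013 and 0 m and y of white_door_foot in the frame of wedge_board between -0.005 and 0.008 m and z of white_door_foot in the frame of wedge_board below 0.015 m and angle between white_door_mid's own x axis and vertical between 1.65 and 2 rad and contact force between wedge and white_door above 0.05 N and contact force between wedge and cleat above 0.05 N and angle between wedge_mid's own z axis and vertical below 0.15 rad and linear speed of each of white_door, wedge below 0.01 m/s).
It fails at once if the wedge forced so hard that it presses on the door with more than 60 N (contact force between wedge and white_door above 60 N).
It fails at once if the wooden door shifted by more than 25 mm (distance of wood_door from where it was at the start of the episode above 0.025 m).
It fails at once if the paint tin or the cork block shifted by more than 25 mm (distance of any of paint_tin, cork_block from where it was at the start of the episode above 0.025 m).
It also fails if it takes over 72 s, if anything falls off the work surface, if the arm or the gripper's body presses on something with over 40 N, if the wrist force passes 120 N, or if a joint passes its speed limit or range.

## Robot

A 6-joint arm with a two-finger parallel gripper is mounted at the origin on a cart in front of the work surface, level with it; the furniture and walls round the work are solid. World frame = base frame: x ahead of the robot, y to its left, z up, the work surface at z = 0. Lengths are in m, angles in rad, forces in N, time in s.
With the tool pointing down it reaches from about 0.4 to 0.825 m from the base axis. Payload 7 kg.
Tool frame: the origin (TCP) lies on the centre line of the jaws, within the pads' length; the fingertips stand 22 mm ahead of it and the grasp point (between the pads) lies 3 mm ahead of it; z points along the fingers, y is the direction in which the jaws open and shut (so a half turn about z gives the same grasp; the last joint's range is limited). The gripper opens to 88 mm and grips with 3 to 60 N. Pads are 19 mm wide; open, the fingers measure 130 mm over their backs; the gripper's body (78 mm by 193 mm) begins 47 mm behind the grasp point.
Start: joints at [1.548, 0.359, 0.012, 0, -1.224, -0.288], TCP at [0.206, 0.643, 0.249] pointing down, gripper open.
Joint ranges: [-3.07, 3.07], [-1.43, 2.12], [-1.02, 1.25], [-3.03, 1.67], [-3.05, -0], [-3.03, 3.03]. Speed limits (rad/s): [2.39, 2.39, 3.01, 3.14, 3.14, 3.14].

## Interface

Orientations are given as [roll, pitch, yaw] about the fixed x, y, z axes, in that order (R = Rz(yaw) Ry(pitch) Rx(roll)).
In Python, from station import arm gives the robot as it stands. The module is installed in compiled form; this text tells all that it offers.
- The arm moves only by the tool arm_command, never from a script. Its argument "motion" is a list of rows, each a list of 3 entries, a list of its own where there are three numbers: the shift along the tool's x, y, z in mm, then the turn, a rotation vector about the tool's x, y, z in degrees, then the opening, from 0 (shut) to 1 (fully open). In form: [[[tx, ty, tz], [wx, wy, wz], grip], ...]. A call has 1 to 20 rows; each row shifts and turns the commanded pose from where the row before left it, along the tool's axes as they then stand; what a row does not reach is not made up. A row lasts 1/12 s, in which the tool goes at most 41.7 mm and 7.16 degrees, less where a joint would pass 70% of its speed; a pose out of reach is approached as far as the arm can. A call is refused whole if a number of a shift passes 41.7 or a number of a turn 7.16, either way. A call with a gripper value outside its range is refused whole. The fingers move at their own pace and stop on an object; "newtons" is the grip in N (left out, the last holds). Time passes only in rows, so rows that do not move let the fingers close. It gives the time, the measured TCP pose, the force and the opening at its end, in the units of the state.
- arm.get_state(): the state, without advancing time (a new reading comes with each control period).
- arm.grab_frame(name): name is "scene" or "top" or "wrist"; returns the picture (480x640x3 uint8, red, green, blue); there is no depth.
- arm.camera_info(name): a dict with "fov_y" (degrees; the focal length in pixels is half the picture's height over the tangent of half this angle, whatever the lens; pixels are square), "cx", "cy" (the principal point, pixels), "view" (4x4, takes a point from world to camera coordinates); the wrist camera has in their place "tool_from_camera" (4x4, takes a point from camera to tool coordinates, whose origin is the TCP and whose axes are the flange's). Camera axes: x right, y down, z forward; pixel columns grow to the right and rows downward; lengths in m; the calibration is good to about 2 mm. A picture is of the moment at which its call begins: read the wrist's pose just before it. camera_info takes no time and is no camera call.
- arm.job_done(): hands the job in, once; it reports no verdict.
The state is a dict: "t": time; "q": joint angles; "qd": joint speeds; "joint_efforts": joint torques, N m; "eef_pos": TCP position; "ee_rot": TCP orientation; "force": force on the tool from outside, world axes, zero at the start; "moment": the same for the moment, N m; "width": finger opening in m.
Only numpy, scipy, OpenCV 4.12 (cv2) and the standard library are available. Lean on these libraries where they do the work, as an engineer would, in place of code of your own. Each camera call takes 0.05 s, during which the arm holds its last target. There are 200 camera calls.

## Working session

There is one attempt and no reset: what is moved stays moved. The work goes in short steps, Python scripts to look and compute and a tool call to move; the robot and the scene stay as the last step left them, time stands still between calls to the robot, and variables do not carry over. Pictures are saved under pics/ and viewed, on a budget of 10 in all, crops included, one or two more only if the job needs it, and the job is handed in when it is done.

Besides the shell and the picture viewer there is one more tool, called after ">>>" as name(argument=value, ...) on one line, values as JSON. arm_command: Moves the arm, as the interface text tells. Its arguments: {"type":"object","properties":{"motion":{"type":"array","items":{"type":"array"}},"newtons":{"type":"number"}},"required":["motion"]}

```bash
mkdir -p pics
python3 - <<'E'
from station import arm
import cv2,numpy as np
s=arm.get_state();print(s)
for n in("scene","top","wrist"):
    c=arm.camera_info(n);print(n,{k:np.round(v,4).tolist() for k,v in c.items()})
a=arm.grab_frame("scene");b=arm.grab_frame("top")
cv2.imwrite("pics/s0.png",a[:,:,::-1]);cv2.imwrite("pics/t0.png",b[:,:,::-1])
E
```

```text
{'t': 0.0, 'q': array([ 1.54806863e+00,  3.59414437e-01,  1.10822313e-02, -4.07669674e-04,
       -1.22409925e+00, -2.88083899e-01]), 'qd': array([1.56299533e-03, 8.77475188e-06, 1.41177200e-03, 1.24222391e-03,
       5.61882721e-04, 9.88541280e-04]), 'joint_efforts': array([-4.82042105e-04, -5.82721674e+01,  2.93047446e+01,  6.99722752e+00,
        6.70033711e-03, -1.58403782e-04]), 'eef_pos': array([0.20631179, 0.64222458, 0.24760465]), 'ee_rot': array([ 3.13991601e+00, -9.71780105e-05, -3.10950355e-01]), 'force': array([-1.06584769, -0.14406417,  0.26604746]), 'moment': array([-0.05113658,  0.01409726, -0.01518256]), 'width': 0.08772419158674996}
scene {'fov_y': 56.7998, 'cx': 317.7235, 'cy': 238.3185, 'view': [[0.8546, -0.5193, 0.0005, -0.4687], [-0.2474, -0.408, -0.8788, 0.232], [0.4565, 0.751, -0.4771, 0.7059], [0.0, 0.0, 0.0, 1.0]]}
top {'fov_y': 42.103, 'cx': 317.017, 'cy': 232.8028, 'view': [[-0.0154, -0.9998, -0.0134, -0.0247], [-0.9888, 0.0172, -0.1481, 0.5293], [0.1483, 0.011, -0.9889, 1.2914], [0.0, 0.0, 0.0, 1.0]]}
wrist {'fov_y': 58.0628, 'cx': 317.3488, 'cy': 241.7526, 'tool_from_camera': [[0.0003, -0.9656, -0.26, 0.0712], [1.0, 0.0003, 0.0002, -0.0001], [-0.0001, -0.26, 0.9656, -0.1371], [0.0, 0.0, 0.0, 1.0]]}
```

View pics/s0.png

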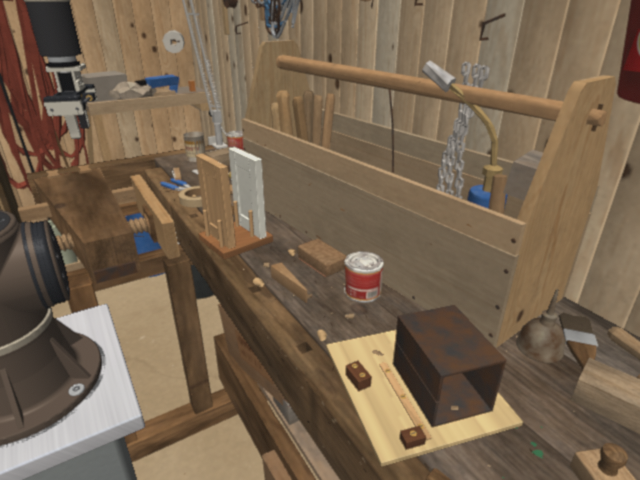

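View pics/t0.png

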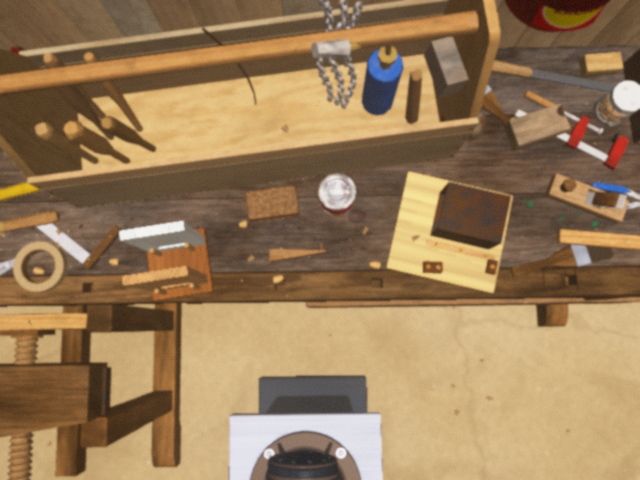

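The scene picture shows the rack at (235,235), with the framed front of the white door towards the robot. The wedge is at (290,278), the tin at (363,277), the cork at (320,255) and the board with tube at (430,370). I'll zoom in on a composite of top-camera crops.

```bash
python3 - <<'E'
import cv2,numpy as np
b=cv2.imread("pics/t0.png")
f=lambda x,y,w,h,W,H:cv2.resize(b[y:y+h,x:x+w],(W,H),interpolation=cv2.INTER_CUBIC)
# rack 110..230 x 210..310 (x3.33) ; wedge 240..340x230..280 ; board 380..520 x 165..300 (x4 ->560x540)
L=np.vstack([f(115,215,100,90,400,360),f(250,235,100,45,400,180)])
R=f(383,165,135,135,400,400);R=np.vstack([R,np.zeros((140,400,3),np.uint8)])
cv2.imwrite("pics/t0z.png",np.hstack([L,R]))
E
cat > h.py <<'E'
import numpy as np,cv2
from station import arm
def K(n):
    c=arm.camera_info(n);f=240/np.tan(np.radians(c["fov_y"]/2));return f,c
def pose(s=None):
    s=s or arm.get_state();from scipy.spatial.transform import Rotation as R
    T=np.eye(4);T[:3,:3]=R.from_euler("xyz",s["ee_rot"]).as_matrix();T[:3,3]=s["eef_pos"];return T
def cam(n,T=None):
    f,c=K(n)
    return f,c,(np.linalg.inv(c["view"]) if n!="wrist" else (pose() if T is None else T)@c["tool_from_camera"])
def ray(n,uv,T=None):
    f,c,W=cam(n,T);d=W[:3,:3]@np.array([(uv[0]-c["cx"])/f,(uv[1]-c["cy"])/f,1]);return W[:3,3],d
def onz(n,uv,z,T=None):
    o,d=ray(n,uv,T);return o+d*(z-o[2])/d[2]
def proj(n,p,T=None):
    f,c,W=cam(n,T);q=np.linalg.inv(W)@np.append(p,1);return np.array([c["cx"]+f*q[0]/q[2],c["cy"]+f*q[1]/q[2]])
E
```

```text
(no output)
```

View pics/t0z.png

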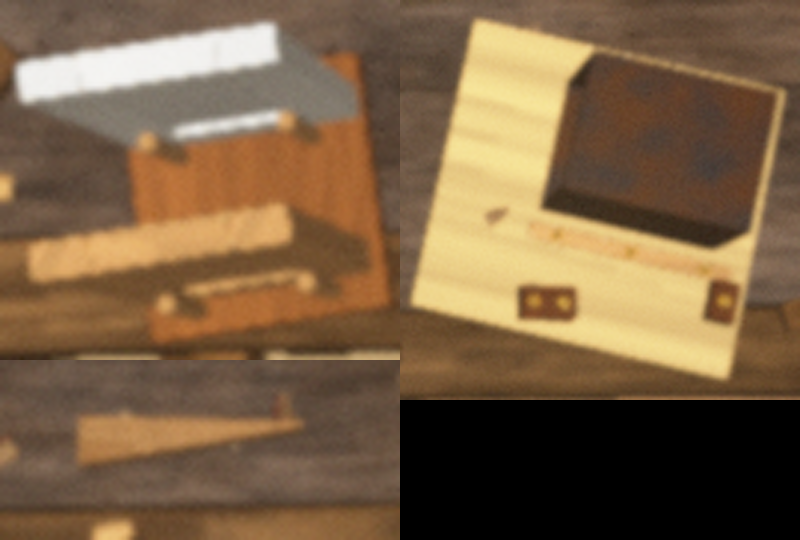

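The zoom shows the wedge with its thick end to the left (+y) and its flat face to +x. The white door is in the +x slot, and the board's cleat is at (547,302). Now the positions.

Run:
```python
from h import *
np.set_printoptions(precision=4,suppress=True)
R=lambda u,v:((u-400)/2.963+383,v/2.963+165)
B=[onz("top",R(*p),.009) for p in((474,18),(785,92),(729,379),(411,305))]
loc=np.array([(152,147),(152,-87),(-68,-87),(-68,147)])/1000.
W=np.array(B)[:,:2];print(W)
c=W.mean(0);lc=loc.mean(0);H=(loc-lc).T@(W-c);a=np.arctan2(H[0,1]-H[1,0],H[0,0]+H[1,1])
Rm=np.array([[np.cos(a),-np.sin(a)],[np.sin(a),np.cos(a)]]);o=c-Rm@lc
print("board yaw",np.degrees(a),"org",o,"resid",W-(loc@Rm.T+o))
L=lambda u,v:(u/4+115,v/4+215)
D=np.array([onz("top",L(*p),.22) for p in((15,63),(277,22),(277,62),(22,103))])[:,:2]
print("door",D,D.mean(0)); d=(D[0]-D[1])+(D[3]-D[2]);print("yaw",np.degrees(np.arctan2(-d[0],d[1])),np.linalg.norm(d)/2)
G=lambda u,v:(u/4+250,(v-360)/4+235)
w=np.array([onz("top",G(*p),.032) for p in((78,415),(78,465),(303,422))])[:,:2];print("wedge",w)
d=w[0]-w[2];print("yaw flat",np.degrees(np.arctan2(-d[0],d[1])),np.linalg.norm(d))
Q=np.array([onz("top",R(*p),.109) for p in((594,54),(783,93),(716,246),(545,207))])[:,:2];print("tube top?",(Q-o)@Rm)
C=np.array([onz("top",R(*p),.031) for p in((520,286),(577,288),(574,319),(517,316))])[:,:2];print("cleat",(C-o)@Rm)
```

```text
[[ 0.6679 -0.2363]
 [ 0.6074 -0.4639]
 [ 0.3965 -0.4105]
 [ 0.454  -0.1825]]
board yaw -14.351031504907729 org [ 0.4833 -0.3419] resid [[ 0.0009  0.0009]
 [-0.0016 -0.    ]
 [ 0.0006 -0.0011]
 [ 0.0001  0.0002]]
door [[0.5119 0.3313]
 [0.529  0.2101]
 [0.5103 0.2098]
 [0.4932 0.3275]] [0.5111 0.2697]
yaw 8.145025504459728 0.12063415086208498
wedge [[ 0.4972  0.0689]
 [ 0.4703  0.0691]
 [ 0.4914 -0.0513]]
yaw flat -2.766857999883661 0.1204044507163491
tube top? [[ 0.119   0.0699]
 [ 0.1219 -0.0613]
 [ 0.0076 -0.0373]
 [ 0.0071  0.0806]]
cleat [[-0.039   0.0758]
 [-0.0309  0.0358]
 [-0.0532  0.0333]
 [-0.0606  0.0734]]
```

Run:
```python
from h import *
np.set_printoptions(precision=4,suppress=True)
def tri(a,b):
    o1,d1=ray("top",a);o2,d2=ray("scene",b);t=np.linalg.lstsq(np.c_[d1,-d2],o2-o1,rcond=None)[0]
    p,q=o1+d1*t[0],o2+d2*t[1];return (p+q)/2,np.linalg.norm(p-q)
print("toolbox L",tri((28,180),(245,122)),"R",tri((476,128),(521,243)))
print("door top",tri((184.5,222),(232,150)))
print("cork",[onz("top",p,.034)[:2] for p in((246,191),(296,186),(298,212),(249,218))])
print("tin",onz("top",(337,193),.078))
o=np.array([.4833,-.3419]);a=np.radians(-14.35);Rm=np.array([[np.cos(a),-np.sin(a)],[np.sin(a),np.cos(a)]])
Z=lambda u,v:((u-400)/2.963+383,v/2.963+165)
for n,z,P in(("topedge",.109,((562,185),(730,232))),("botedge",.009,((545,207),(712,247))),("strip front",.013,((530,236),(705,278))),("block",.025,((708,282),(738,284),(735,324),(704,318)))):
    print(n,[(onz("top",Z(*p),z)[:2]-o)@Rm for p in P])
```

```text
toolbox L (array([0.6099, 0.4986, 0.2327]), np.float64(0.003563030153094244)) R (array([ 0.6978, -0.3392,  0.2168]), np.float64(0.002233413669576383))
door top (array([0.4923, 0.2111, 0.252 ]), np.float64(0.05932733445596776))
cork [array([0.6239, 0.1192]), array([0.633 , 0.0107]), array([0.5757, 0.007 ]), array([0.5644, 0.1127])]
tin [ 0.6064 -0.0768  0.078 ]
topedge [array([0.0246, 0.0725]), array([ 0.0193, -0.0446])]
botedge [array([0.0253, 0.0672]), array([ 0.0246, -0.0574])]
strip front [array([0.0011, 0.074 ]), array([ 0.0004, -0.056 ])]
block [array([-0.004 , -0.0559]), array([-0.0004, -0.0771]), array([-0.0292, -0.0806]), array([-0.0301, -0.0581])]
```

>>> arm_command(motion=[[[0, 0, -10], [0, 0, 7.12], 1], [[0, 0, -10], [0, 0, 7.12], 1], [[0, 0, -10], [0, 0, 7.12], 1], [[0, 0, -10], [0, 0, 7.12], 1], [[0, 0, -10], [0, 0, 7.12], 1], [[0, 0, -10], [0, 0, 7.12], 1], [[0, 0, -10], [0, 0, 7.12], 1], [[0, 0, -10], [0, 0, 7.12], 1], [[0, 0, -10], [0, 0, 7.12], 1]])

```text
t: 0.85
eef_pos: [0.2064, 0.6424, 0.3385]
ee_rot: [3.141, -0.001, -1.435]
force: [-0.6, -0.3, 0.1]
width: 0.0876
```

>>> arm_command(motion=[[[27.4, -16.6, 0], [0, 0, 0], 1], [[27.4, -16.6, 0], [0, 0, 0], 1], [[27.4, -16.6, 0], [0, 0, 0], 1], [[27.4, -16.6, 0], [0, 0, 0], 1], [[27.4, -16.6, 0], [0, 0, 0], 1], [[27.4, -16.6, 0], [0, 0, 0], 1], [[27.4, -16.6, 0], [0, 0, 0], 1], [[27.4, -16.6, 0], [0, 0, 0], 1], [[27.4, -16.6, 0], [0, 0, 0], 1], [[27.4, -16.6, 0], [0, 0, 0], 1], [[27.4, -16.6, 0], [0, 0, 0], 1], [[27.4, -16.6, 0], [0, 0, 0], 1], [[27.4, -16.6, 0], [0, 0, 0], 1], [[27.4, -16.6, 0], [0, 0, 0], 1], [[27.4, -16.6, 0], [0, 0, 0], 1], [[0, 0, 0], [0, 0, 0], 1], [[0, 0, 0], [0, 0, 0], 1]])

```text
t: 2.27
eef_pos: [0.5116, 0.2694, 0.338]
ee_rot: [3.141, -0.0, -1.432]
force: [-0.7, 0.4, 0.1]
width: 0.0874
```

Run:
```python
from h import *
s=arm.get_state();T=pose(s);print(s["t"],s["eef_pos"],np.degrees(s["ee_rot"]),s["q"],s["force"])
np.save("T1.npy",T);a=arm.grab_frame("wrist");cv2.imwrite("pics/w1.png",a[:,:,::-1])
m=cv2.inRange(cv2.cvtColor(a,cv2.COLOR_RGB2HSV),(0,0,170),(180,40,255))
c=sorted(cv2.findContours(m,0,2)[0],key=cv2.contourArea)[-3:]
for k in c: print(cv2.contourArea(k),cv2.minAreaRect(k))
```

```text
2.2667 [0.51162716 0.26941781 0.33801175] [ 1.79949000e+02 -2.69072319e-02 -8.20618116e+01] [ 8.22671012e-01  1.55188858e-01 -6.01901629e-02 -2.03263926e-04
 -1.35640393e+00 -6.84080354e-01] [-0.67354031  0.38689855  0.05095441]
1517.0 ((280.3095703125, 388.5780944824219), (21.39788818359375, 88.56942749023438), 50.06361770629883)
5160.0 ((314.42962646484375, 230.02191162109375), (182.1192626953125, 30.1589412689209), 89.64849090576172)
6129.5 ((239.00003051757812, 470.0), (17.999996185302734, 417.99993896484375), 90.0)
```

View pics/w1.png

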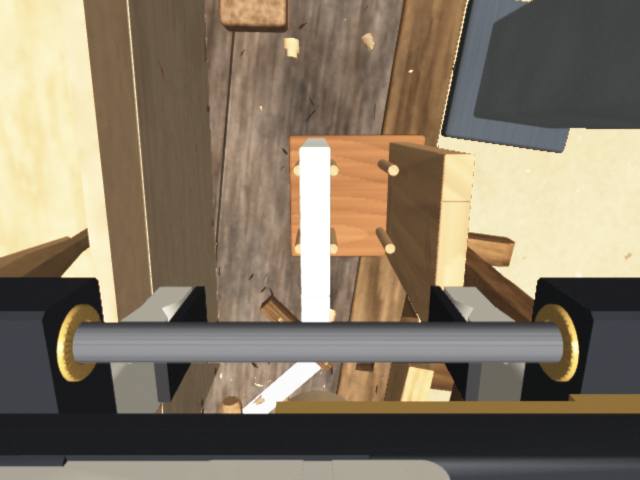

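The wrist view shows the white door's top edge running along columns 300–330, centred under the jaws (cx 317) and aligned. I'll go down with the jaws half open, grip and lift.

>>> arm_command(motion=[[[0, 0, 0], [0, 0, 0], 0.5], [[0, 0, 0], [0, 0, 0], 0.5], [[0, 0, 0], [0, 0, 0], 0.5], [[0, 0, 16], [0, 0, 0], 0.5], [[0, 0, 16], [0, 0, 0], 0.5], [[0, 0, 16], [0, 0, 0], 0.5], [[0, 0, 16], [0, 0, 0], 0.5], [[0, 0, 16], [0, 0, 0], 0.5], [[0, 0, 16], [0, 0, 0], 0.5], [[0, 0, 16], [0, 0, 0], 0.5], [[0, 0, 16], [0, 0, 0], 0.5], [[0, 0, 0], [0, 0, 0], 0.5]], newtons=40)

```text
t: 3.32
eef_pos: [0.5091, 0.2706, 0.2074]
ee_rot: [3.137, -0.002, -1.429]
force: [-1.4, -0.6, 0.1]
width: 0.0438
```

>>> arm_command(motion=[[[0, 0, 0], [0, 0, 0], 0], [[0, 0, 0], [0, 0, 0], 0], [[0, 0, 0], [0, 0, 0], 0], [[0, 0, 0], [0, 0, 0], 0], [[0, 0, 0], [0, 0, 0], 0], [[0, 0, 0], [0, 0, 0], 0], [[0, 0, 0], [0, 0, 0], 0], [[0, 0, 0], [0, 0, 0], 0]], newtons=40)

```text
t: 3.98
eef_pos: [0.5113, 0.2712, 0.2115]
ee_rot: [-3.14, 0.001, -1.429]
force: [-1.0, 0.4, 5.4]
width: 0.0182
```

>>> arm_command(motion=[[[0, 0, -8], [0, 0, 0], 0], [[0, 0, -8], [0, 0, 0], 0], [[0, 0, -8], [0, 0, 0], 0], [[0, 0, -8], [0, 0, 0], 0], [[0, 0, -8], [0, 0, 0], 0], [[0, 0, -8], [0, 0, 0], 0], [[0, 0, -8], [0, 0, 0], 0], [[0, 0, -8], [0, 0, 0], 0], [[0, 0, -8], [0, 0, 0], 0], [[0, 0, -8], [0, 0, 0], 0], [[0, 0, -12], [0, 0, 0], 0], [[0, 0, -12], [0, 0, 0], 0], [[0, 0, -12], [0, 0, 0], 0], [[0, 0, -12], [0, 0, 0], 0], [[0, 0, 0], [0, 0, 0], 0], [[0, 0, 0], [0, 0, 0], 0]])

```text
t: 5.32
eef_pos: [0.5109, 0.271, 0.339]
ee_rot: [-3.141, 0.001, -1.429]
force: [-0.9, -0.3, -3.2]
width: 0.0179
```

Run:
```python
from h import *
s=arm.get_state();print(s["t"],s["eef_pos"],np.degrees(s["ee_rot"]),s["q"],s["force"],s["moment"],s["width"])
```

```text
5.3167 [0.51089453 0.2710268  0.33901898] [-1.79966458e+02  4.94692828e-02 -8.18881808e+01] [ 8.25593962e-01  1.53881483e-01 -5.94986356e-02 -3.06255230e-04
 -1.35641691e+00 -6.83951259e-01] [-0.89013333 -0.30453386 -3.15457685] [ 0.10351972  0.0145676  -0.0126199 ] 0.017936068536558283
```

>>> arm_command(motion=[[[15.3, 2.7, 0], [0, 0, 0], 0], [[31, 5.3, 0], [0, 0, 0], 0], [[31, 5.3, 0], [0, 0, 0], 0], [[31, 5.3, 0], [0, 0, 0], 0], [[31, 5.3, 0], [0, 0, 0], 0], [[31, 5.3, 0], [0, 0, 0], 0], [[31, 5.3, 0], [0, 0, 0], 0], [[31, 5.3, 0], [0, 0, 0], 0], [[31, 5.3, 0], [0, 0, 0], 0], [[31, 5.3, 0], [0, 0, 0], 0], [[31, 5.3, 0], [0, 0, 0], 0], [[31, 5.3, 0], [0, 0, 0], 0], [[31, 5.3, 0], [0, 0, 0], 0], [[31, 5.3, 0], [0, 0, 0], 0], [[31, 5.3, 0], [0, 0, 0], 0], [[31, 5.3, 0], [0, 0, 0], 0], [[31, 5.3, 0], [0, 0, 0], 0], [[31, 5.3, 0], [0, 0, 0], 0], [[31, 5.3, 0], [0, 0, 0], 0], [[31, 5.6, 0], [0, 0, 0], 0]])

```text
t: 6.98
eef_pos: [0.4924, -0.3435, 0.3374]
ee_rot: [3.14, 0.001, -1.429]
force: [0.7, -1.2, -1.6]
width: 0.0175
```

>>> arm_command(motion=[[[16, 3, 0], [0, 0, 5.6], 0], [[0, 0, 0], [0, 0, 5.6], 0], [[0, 0, 0], [0, 0, 5.6], 0], [[0, 0, 0], [0, 0, 5.66], 0], [[0, 0, 0], [-5.75, 0, 0], 0], [[0, 0, 0], [-5.75, 0, 0], 0], [[0, 0, 0], [0, 0, 0], 0], [[0, 0, 0], [0, 0, 0], 0]])

```text
t: 7.65
eef_pos: [0.4933, -0.3582, 0.3353]
ee_rot: [2.937, 0.001, -1.821]
force: [0.6, 0.2, -3.6]
width: 0.0176
```

```bash
cat >> h.py <<'E'
o=np.array([.4833,-.3419,0]);_a=np.radians(-14.35)
RB=np.array([[np.cos(_a),-np.sin(_a),0],[np.sin(_a),np.cos(_a),0],[0,0,1]])
def report(L=.191):
    s=arm.get_state();T=pose(s);np.set_printoptions(precision=4,suppress=True)
    R=RB.T@T[:3,:3]
    print("t",s["t"],"tcp board mm",1e3*RB.T@(T[:3,3]-o),"foot",1e3*(RB.T@(T[:3,3]-o)+R[:,2]*L),"tilt",np.degrees(np.arctan2(R[0,2],-R[2,2])),"yawerr",np.degrees(np.arctan2(R[0,0],-R[1,0])),"Fboard",RB.T@s["force"],"w",s["width"])
    return T
E
python3 - <<'E'
from h import *
T=report()
a=arm.grab_frame("scene");b=arm.grab_frame("wrist")
cv2.imwrite("pics/c2.png",np.hstack([cv2.resize(a[180:480,300:540],(480,600),interpolation=cv2.INTER_CUBIC),cv2.resize(b[:,:],(320,240))[:,:]if 0 else cv2.resize(b[:,160:420],(320,600))])[:,:,::-1])
E
```

```text
t 7.65 tcp board mm [ 13.7091 -13.3336 335.3329] foot [-25.1719 -13.133  148.3323] tilt -11.745525261809618 yawerr 0.005633655521086582 Fboard [ 0.5027  0.3178 -3.5957] w 0.01763049832504247
```

View pics/c2.png

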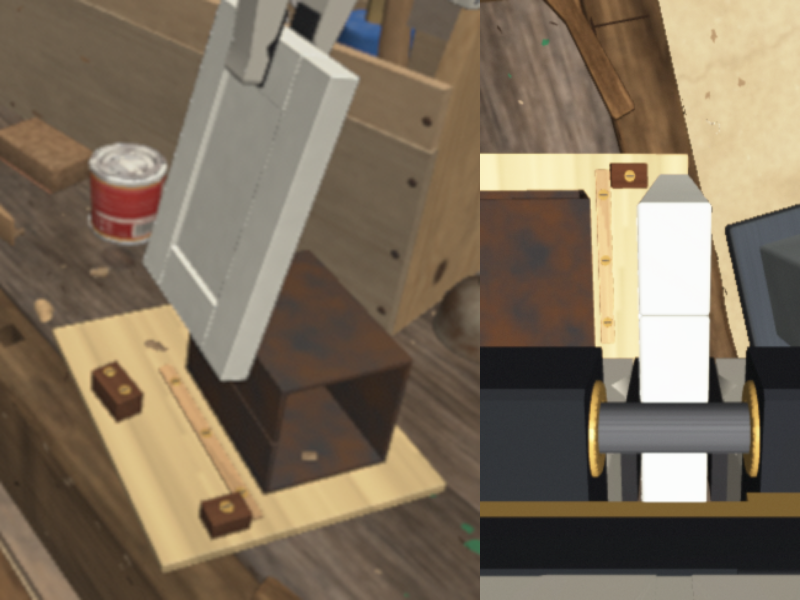

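Run:
```python
from h import *
np.set_printoptions(precision=4,suppress=True)
T=pose();P=lambda X,Y:(160+(X-480)*260/320,Y*.8)
f,c,_=cam("wrist");M=c["tool_from_camera"]
for p in((639,203),(710,203)):
    u=P(*p);d=M[:3,:3]@[(u[0]-c["cx"])/f,(u[1]-c["cy"])/f,1];t=(-.009-M[2,3])/d[2];print("door edge tool mm",1e3*(M[:3,3]+d*t))
for n,p,z in(("block BL",(610,163),.025),("block BR",(647,163),.025),("FR inner",(648,188),.025),("FL inner",(611,188),.025),("strip near",(601,343),.013),("strip front near",(614,343),.013),("strip front far",(611,185),.013),("tube edge near",(592,347),.109),("tube edge far",(587,197),.109),("board corner",(688,154),.009)):
    print(n,1e3*RB.T@(onz("wrist",P(*p),z,T)-o))
```

```text
door edge tool mm [59.3287 -9.3994 -9.    ]
door edge tool mm [59.3344  7.4994 -9.    ]
block BL [  3.5309 -78.4632  25.    ]
block BR [-26.7979 -78.4057  25.    ]
FR inner [-27.3842 -58.5677  25.    ]
FL inner [  3.3131 -58.8939  25.    ]
strip near [15.3858 76.849  13.    ]
strip front near [ 3.6727 77.6656 13.    ]
strip front far [  2.212  -60.6698  13.    ]
tube edge near [ 27.3419  45.8499 109.    ]
tube edge far [ 26.5595 -57.9201 109.    ]
board corner [-65.0081 -85.5453   9.    ]
```

>>> arm_command(motion=[[[-8, 0, 0], [-1.3, 0, 0], 0], [[-8, 0, 0], [0, 0, 0], 0], [[0, -4, 10], [0, 0, 0], 0], [[0, -4, 10], [0, 0, 0], 0], [[0, -4, 10], [0, 0, 0], 0], [[0, -4, 10], [0, 0, 0], 0], [[0, -4, 10], [0, 0, 0], 0], [[0, -4, 10], [0, 0, 0], 0], [[0, -4, 10], [0, 0, 0], 0], [[0, -4, 10], [0, 0, 0], 0], [[0, -4, 10], [0, 0, 0], 0], [[0, -4, 10], [0, 0, 0], 0], [[0, -4, 10], [0, 0, 0], 0], [[0, -4, 10], [0, 0, 0], 0], [[0, 0, 0], [0, 0, 0], 0], [[0, 0, 0], [0, 0, 0], 0]])

```text
t: 9.08
eef_pos: [0.5162, -0.3477, 0.2101]
ee_rot: [2.917, -0.0, -1.821]
force: [-0.2, 0.0, -2.9]
width: 0.0181
```

```bash
echo 'o=o+RB@np.array([.003,.0017,0])' >> h.py; sed -i 's/^def report/def report/' h.py
python3 - <<'E'
from h import *
T=report()
a=arm.grab_frame("scene");b=arm.grab_frame("wrist")
cv2.imwrite("pics/c3.png",np.hstack([cv2.resize(a[220:460,320:512],(480,600),interpolation=cv2.INTER_CUBIC),cv2.resize(b[:,160:420],(320,600))])[:,:,::-1])
E
```

```text
t 9.0833 tcp board mm [ 30.2774   0.7926 210.1382] foot [-12.3353   0.7899  23.9524] tilt -12.891349825663148 yawerr 0.0018031763261995694 Fboard [-0.2233 -0.0347 -2.892 ] w 0.0181416595781866
```

View pics/c3.png

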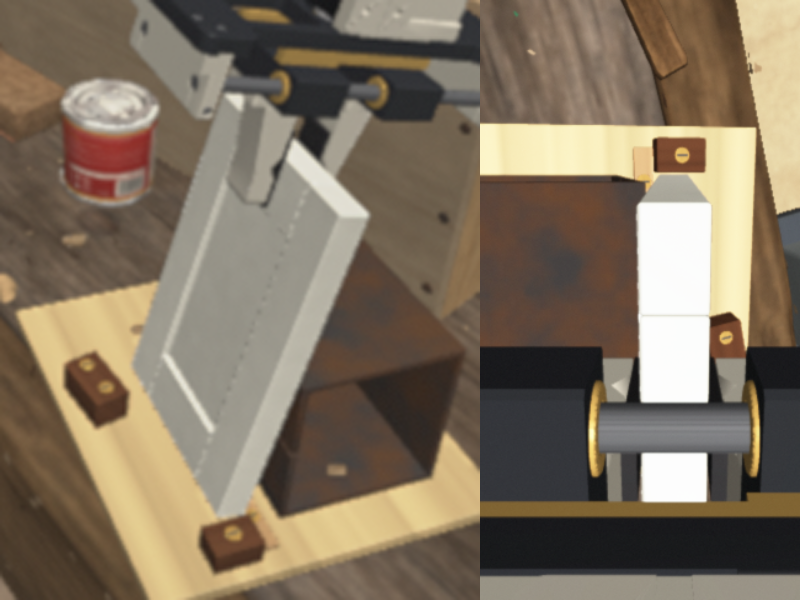

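>>> arm_command(motion=[[[0, -0.45, 1.95], [0, 0, 0], 0], [[0, -0.45, 1.95], [0, 0, 0], 0], [[0, -0.45, 1.95], [0, 0, 0], 0], [[0, -0.45, 1.95], [0, 0, 0], 0], [[0, -0.22, 0.98], [0, 0, 0], 0], [[0, -0.22, 0.98], [0, 0, 0], 0], [[0, 0, 0], [0, 0, 0], 0], [[0, 0, 0], [0, 0, 0], 0]])

```text
t: 9.85
eef_pos: [0.5164, -0.3478, 0.2009]
ee_rot: [2.918, -0.0, -1.821]
force: [0.6, 0.0, -3.9]
width: 0.018
```

```bash
python3 -c "
from h import *
report()"
```

```text
t 9.85 tcp board mm [ 30.5324   0.788  200.8526] foot [-11.8039   0.7818  14.6038] tilt -12.80632794418567 yawerr 0.0027060497077391597 Fboard [ 0.6246  0.1642 -3.8563] w 0.018035558692332775
```

>>> arm_command(motion=[[[0, -0.22, 0.98], [0, 0, 0], 0], [[0, -0.22, 0.98], [0, 0, 0], 0], [[0, -0.22, 0.98], [0, 0, 0], 0], [[0, 0, 0], [0, 0, 0], 0], [[0, 0, 0], [0, 0, 0], 0]])

```text
t: 10.27
eef_pos: [0.5164, -0.3478, 0.1979]
ee_rot: [2.918, -0.0, -1.821]
force: [-0.3, 0.0, -2.8]
width: 0.0178
```

```bash
python3 -c "
from h import *
report()"
```

```text
t 10.2667 tcp board mm [ 30.5516   0.8128 197.8757] foot [-11.7616   0.8106  11.6216] tilt -12.799194952724177 yawerr 0.0010263523583259378 Fboard [-0.2873 -0.034  -2.7589] w 0.01777492335019646
```

>>> arm_command(motion=[[[0, -0.22, 0.98], [0, 0, 0], 0], [[0, -0.11, 0.49], [0, 0, 0], 0], [[0, -0.11, 0.49], [0, 0, 0], 0], [[0, 0, 0], [0, 0, 0], 0]])

```text
t: 10.6
eef_pos: [0.5167, -0.3481, 0.1976]
ee_rot: [2.919, -0.001, -1.821]
force: [-0.5, 0.8, 8.0]
width: 0.0176
```

```bash
python3 -c "
from h import *
report()"
```

```text
t 10.6 tcp board mm [ 30.8667   0.5446 197.5786] foot [-11.2154   0.3386  11.2723] tilt -12.728137984372506 yawerr 0.037086450150106726 Fboard [-0.7209  0.685   7.9615] w 0.017562668745827844
```

>>> arm_command(motion=[[[0, 0.2, -0.9], [0, 0, 0], 0], [[0, -0.97, -0.22], [0, 0, 0], 0], [[0, -0.97, -0.22], [0, 0, 0], 0], [[0, 0, 0], [0, 0, 0], 0], [[0, 0, 0], [0, 0, 0], 0]])

```text
t: 11.02
eef_pos: [0.5175, -0.3483, 0.1974]
ee_rot: [2.916, -0.0, -1.821]
force: [-2.5, 1.1, 6.4]
width: 0.0174
```

```bash
python3 -c "
from h import *
report()"
```

```text
t 11.0167 tcp board mm [ 31.7615   0.5784 197.4291] foot [-10.8982   0.4811  11.254 ] tilt -12.905823256706418 yawerr 0.009849566244619669 Fboard [-2.6793  0.4823  6.3945] w 0.017418491773785984
```

>>> arm_command(motion=[[[0, 0.2, -0.9], [0, 0, 0], 0], [[0, -0.97, -0.22], [0, 0, 0], 0], [[0, -0.97, -0.22], [0, 0, 0], 0], [[0, 0, 0], [0, 0, 0], 0], [[0, 0, 0], [0, 0, 0], 0]])

```text
t: 11.43
eef_pos: [0.5182, -0.3483, 0.1974]
ee_rot: [2.913, 0.0, -1.822]
force: [-7.7, 3.4, 4.5]
width: 0.0174
```

```bash
python3 -c "
from h import *
report()
print(arm.get_state()['moment'])"
```

```text
t 11.4333 tcp board mm [ 32.4076   0.7204 197.4392] foot [-10.8575   0.7749  11.4039] tilt -13.092222028350376 yawerr -0.03314174053890291 Fboard [-8.2617  1.4201  4.4976] w 0.017412459315067075
[ 1.0452  2.7501 -0.2584]
```

>>> arm_command(motion=[[[0, 0, 0], [0, 0, 0], 0.25], [[0, 0, 0], [0, 0, 0], 0.3], [[0, 0, 0], [0, 0, 0], 0.4], [[0, 0, 0], [0, 0, 0], 0.5], [[0, 0, 0], [0, 0, 0], 0.5], [[0, 0, 0], [0, 0, 0], 0.5], [[0, 0, 0], [0, 0, 0], 0.5], [[0, 0, 0], [0, 0, 0], 0.5], [[0, 0, 0], [0, 0, 0], 0.5]])

```text
t: 12.18
eef_pos: [0.5203, -0.3488, 0.1977]
ee_rot: [2.918, -0.0, -1.821]
force: [0.0, 0.1, 0.8]
width: 0.0437
```

Run:
```python
from h import *
T=report();np.save("T4.npy",T)
a=arm.grab_frame("scene");b=arm.grab_frame("wrist")
cv2.imwrite("pics/c4.png",np.hstack([cv2.resize(a[220:460,320:512],(480,600),interpolation=cv2.INTER_CUBIC),cv2.resize(b[:,160:420],(320,600))])[:,:,::-1])
```

```text
t 12.1833 tcp board mm [ 34.5922   0.829  197.7126] foot [-7.699   0.8207 11.4535] tilt -12.792452610559357 yawerr 0.007451667683919805 Fboard [-0.0042  0.1418  0.7534] w 0.04370545447901475
```

View pics/c4.png

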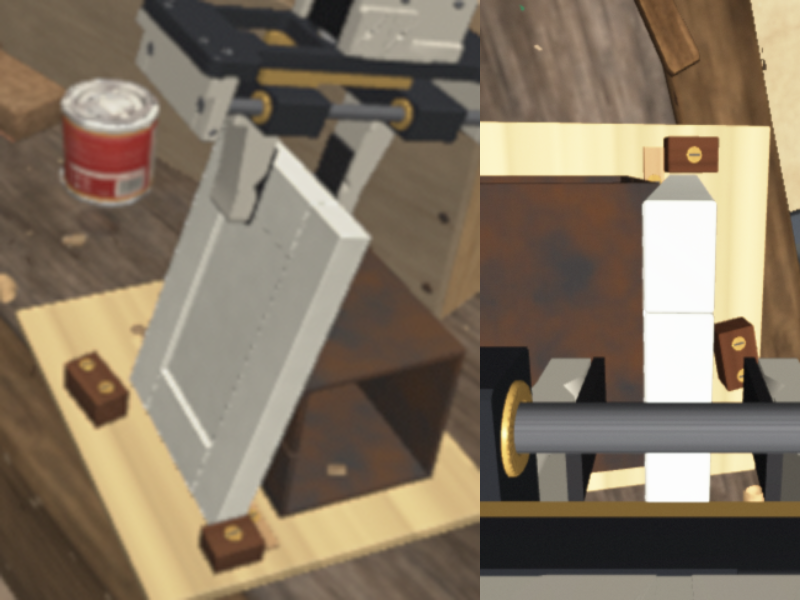

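The door leans on the tube and has been let go. The fingers are clear and the right edge is about 2 mm from the block. Next I'll retract and go above the wedge.

>>> arm_command(motion=[[[0, 0, -10], [0, 0, 0], 0.5], [[0, 0, -15], [0, 0, 0], 0.5], [[0, 0, -25], [0, 0, 0], 0.5], [[0, 0, -25], [0, 0, 0], 0.5], [[0, 0, -25], [0, 0, 0], 0.5], [[0, 0, 0], [6.4, 0, 0], 0.5], [[0, 0, 0], [6.4, 0, 0], 0.5], [[0, 0, 0], [0, 0, -5.8], 0.5], [[0, 0, 0], [0, 0, -5.8], 0.5], [[0, 0, 0], [0, 0, 0], 0.5]])

```text
t: 13.12
eef_pos: [0.5415, -0.3543, 0.297]
ee_rot: [-3.14, -0.001, -1.614]
force: [0.8, -0.6, 0.6]
width: 0.0438
```

>>> arm_command(motion=[[[-29.2, 5.2, 0], [0, 0, 0], 0.5], [[-29.2, 5.2, 0], [0, 0, 0], 0.5], [[-29.2, 5.2, 0], [0, 0, 0], 0.5], [[-29.2, 5.2, 0], [0, 0, 0], 0.5], [[-29.2, 5.2, 0], [0, 0, 0], 0.5], [[-29.2, 5.2, 0], [0, 0, 0], 0.5], [[-29.2, 5.2, 0], [0, 0, 0], 0.5], [[-29.2, 5.2, 0], [0, 0, 0], 0.5], [[-29.2, 5.2, 0], [0, 0, 0], 0.5], [[-29.2, 5.2, 10], [0, 0, 0], 0.5], [[-29.2, 5.2, 20], [0, 0, 0], 0.5], [[-29.2, 5.2, 30], [0, 0, 0], 0.5], [[-29.2, 5.2, 30], [0, 0, 0], 0.5], [[-29.2, 5.2, 30], [0, 0, 0], 0.5], [[0, 0, 0], [0, 0, 0], 0.5], [[0, 0, 0], [0, 0, 0], 0.5]])

```text
t: 14.45
eef_pos: [0.4882, 0.0576, 0.1752]
ee_rot: [3.139, -0.002, -1.619]
force: [0.6, -0.1, 0.8]
width: 0.0441
```

Run:
```python
from h import *
s=arm.get_state();print(s["t"],s["eef_pos"],np.degrees(s["ee_rot"]))
T=pose(s);np.save("T5.npy",T)
b=arm.grab_frame("wrist");cv2.imwrite("pics/w5.png",b[:,:,::-1])
```

```text
14.45 [0.48819508 0.05759668 0.17523363] [ 1.79840712e+02 -1.07053491e-01 -9.27437112e+01]
```

View pics/w5.png

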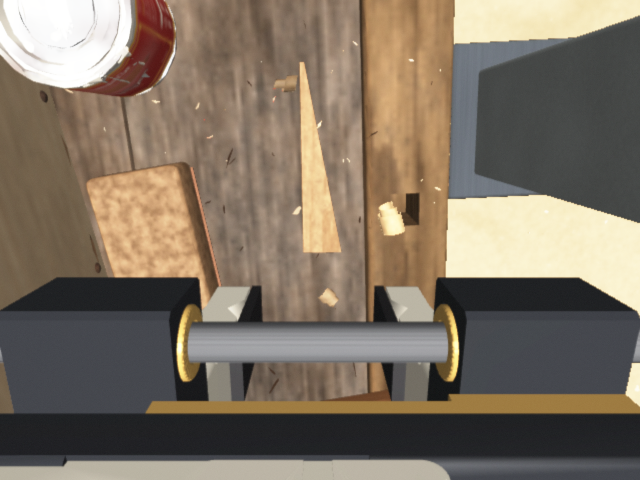

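Run:
```python
from h import *
np.set_printoptions(precision=4,suppress=True)
T=np.load("T5.npy");P=[onz("wrist",p,.032,T) for p in((302.5,251.5),(341,251.5),(300,63))]
Ti=np.linalg.inv(T)
for p in P: print(p, "tool mm",1e3*(Ti@np.append(p,1))[:3])
d=P[0]-P[2];print(np.degrees(np.arctan2(-d[0],d[1])),np.linalg.norm(d),np.linalg.norm(P[0]-P[1]))
```

```text
[0.4997 0.069  0.032 ] tool mm [-12.2163 -11.3841 143.18  ]
[0.4738 0.0703 0.032 ] tool mm [-12.2271  14.6227 143.2522]
[ 0.4946 -0.0496  0.032 ] tool mm [106.4529 -11.884  143.4003]
-2.502618960835692 0.11867049022259767 0.02600691648933015
```

>>> arm_command(motion=[[[0, 0.4, 25], [0, 0, 0], 0.5], [[0, 0, 25], [0, 0, 0], 0.5], [[0, 0, 25], [0, 0, 0], 0.5], [[0, 0, 25], [0, 0, 0], 0.5], [[0, 0, 20], [0, 0, 0], 0.5], [[0, 0, 15], [0, 0, 0], 0.5], [[0, 0, 7], [0, 0, 0], 0.5], [[0, 0, 5], [0, 0, 0], 0.5], [[0, 0, 0], [0, 0, 0], 0.5], [[0, 0, 0], [0, 0, 0], 0.5]], newtons=20)

```text
t: 15.33
eef_pos: [0.4892, 0.0565, 0.0302]
ee_rot: [-3.14, 0.001, -1.619]
force: [0.6, -0.3, 0.6]
width: 0.0436
```

>>> arm_command(motion=[[[0, 0, 0], [0, 0, 0], 0], [[0, 0, 0], [0, 0, 0], 0], [[0, 0, 0], [0, 0, 0], 0], [[0, 0, 0], [0, 0, 0], 0], [[0, 0, 0], [0, 0, 0], 0], [[0, 0, 0], [0, 0, 0], 0], [[0, 0, -10], [0, 0, 0], 0], [[0, 0, -20], [0, 0, 0], 0], [[0, 0, -30], [0, 0, 0], 0], [[0, 0, -40], [0, 0, 0], 0], [[0, 0, -40], [0, 0, 0], 0], [[0, 0, 0], [0, 0, 0], 0], [[0, 0, 0], [0, 0, 0], 0]], newtons=20)

```text
t: 16.42
eef_pos: [0.4896, 0.0572, 0.172]
ee_rot: [-3.137, 0.003, -1.619]
force: [-1.4, 0.4, -1.4]
width: 0.0245
```

Run:
```python
from h import *
s=arm.get_state();print(s["t"],s["eef_pos"],np.degrees(s["ee_rot"]),s["width"],s["force"])
T=pose(s);np.save("T6.npy",T)
b=arm.grab_frame("wrist");cv2.imwrite("pics/w6.png",b[:,:,::-1])
```

```text
16.4167 [0.48961373 0.05721991 0.17196084] [-1.79718251e+02  1.71186148e-01 -9.27384408e+01] 0.024490385827565395 [-1.42379612  0.36603003 -1.40386829]
```

View pics/w6.png

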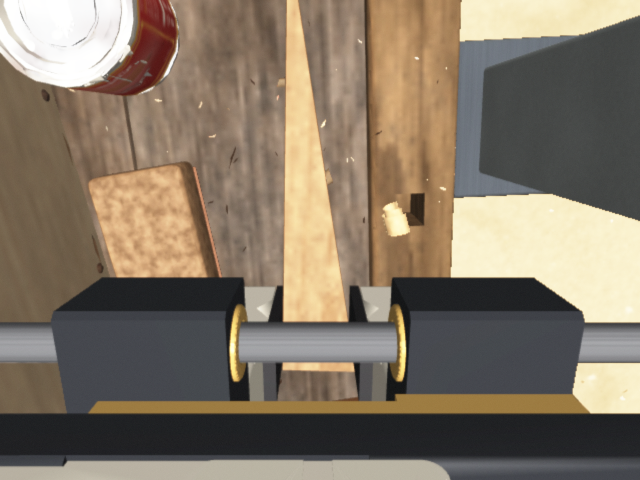

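Run:
```python
from h import *
f,c,_=cam("wrist");M=c["tool_from_camera"]
for u in((288,5),(285,270),(283.5,371),(353,371)):
    d=M[:3,:3]@[(u[0]-c["cx"])/f,(u[1]-c["cy"])/f,1];t=(-.0018-M[2,3])/d[2];print(u,1e3*(M[:3,3]+d*t))
```

```text
(288, 5) [102.89547168  -9.65792339  -1.8       ]
(285, 270) [ 23.99857141 -12.01281917  -1.8       ]
(283.5, 371) [-13.52717492 -13.25856043  -1.8       ]
(353, 371) [-13.51579107  11.23558575  -1.8       ]
```

The wedge is firmly held, thick end at row 371. Its flat face is turned about 1.7° from the tool, so I'll allow for that and carry it over the gap.

>>> arm_command(motion=[[[12.7, -0.5, 0], [0, 0, 0], 0], [[25, -0.8, 0], [0, 0, 0], 0], [[25, -0.8, 0], [0, 0, 0], 0], [[25, -0.8, 0], [0, 0, 0], 0], [[25, -0.8, 0], [0, 0, 0], 0], [[25, -0.8, 0], [0, 0, 0], 0], [[25, -0.8, 0], [0, 0, 0], 0], [[25, -0.8, 0], [0, 0, 0], 0], [[25, -0.8, 0], [0, 0, 0], 0], [[25, -1, 0], [0, 0, 0], 0], [[19, -0.8, 0], [0, 0, 0], 0], [[0, 0, 0], [0, 0, 4.93], 0], [[0, 0, 0], [0, 0, 4.93], 0], [[0, 0, 0], [0, 0, 0], 0], [[0, 0, 0], [0, 0, 0], 0]])

```text
t: 17.72
eef_pos: [0.4837, -0.2007, 0.1679]
ee_rot: [3.139, -0.0, -1.789]
force: [-0.3, -1.2, -1.7]
width: 0.0244
```

```bash
python3 -c "
from h import *
report()"
```

```text
t 17.7167 tcp board mm [-37.5694 135.2391 167.9167] foot [-38.105  135.146  -23.0825] tilt -0.16067832235791554 yawerr 1.8623671270877762 Fboard [-0.0072 -1.2367 -1.6634] w 0.024365419823214284
```

>>> arm_command(motion=[[[1, -1.5, 20], [0, 0, 0], 0], [[0, 0, 25], [0, 0, 0], 0], [[0, 0, 25], [0, 0, 0], 0], [[0, 0, 20], [0, 0, 0], 0], [[0, 0, 12], [0, 0, 0], 0], [[0, 0, 0], [0, 0, 0], 0], [[0, 0, 0], [0, 0, 0], 0], [[0, 0, 0], [0, 0, 0], 0]])

```text
t: 18.38
eef_pos: [0.4865, -0.2016, 0.0679]
ee_rot: [-3.141, -0.0, -1.789]
force: [-0.1, 0.1, 0.3]
width: 0.0247
```

Run:
```python
from h import *
T=report();np.save("T7.npy",T)
b=arm.grab_frame("wrist");a=arm.grab_frame("scene")
cv2.imwrite("pics/w7.png",np.hstack([cv2.resize(b[0:400,160:480],(480,600)),cv2.resize(a[280:460,320:410],(300,600),interpolation=cv2.INTER_CUBIC)])[:,:,::-1])
```

```text
t 18.3833 tcp board mm [-34.7161 134.9908  67.9383] foot [ -34.6073  134.9655 -123.0617] tilt 0.03265731583413584 yawerr 1.8483754660646547 Fboard [-0.072   0.0341  0.295 ] w 0.02466281954579387
```

View pics/w7.png

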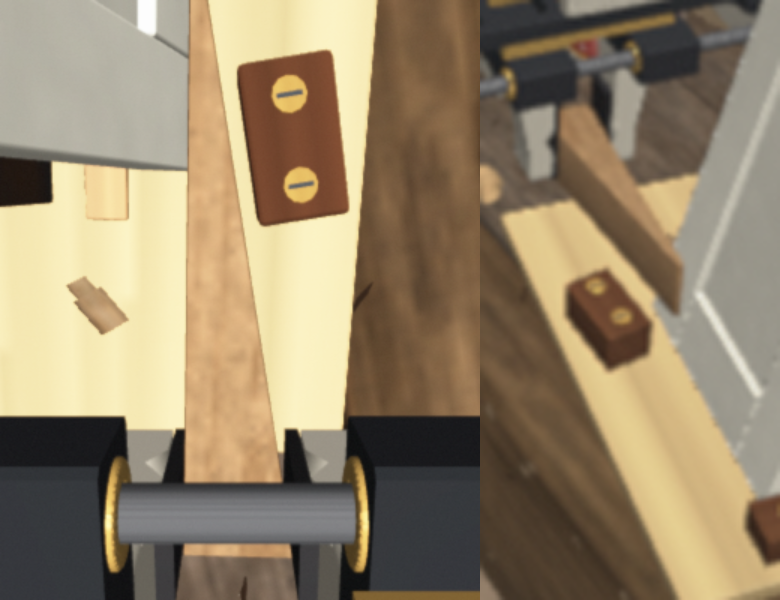

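Run:
```python
from h import *
T=np.load("T7.npy");P=lambda X,Y:(160+X/1.5,Y/1.5)
np.set_printoptions(precision=4,suppress=True)
for n,p,z in(("cleat out-inner",(261,224),.031),("cleat in-inner",(238,68),.031),("door left edge bottom",(187,170),.0125),("strip end front",(129,220),.013),("strip end back",(85,218),.013)):
    print(n,1e3*RB.T@(onz("wrist",P(*p),z,T)-o))
f,c,_=cam("wrist");M=c["tool_from_camera"]
for X in((207,0),(185,430),(185,555),(293,555)):
    u=P(*X);d=M[:3,:3]@[(u[0]-c["cx"])/f,(u[1]-c["cy"])/f,1];t=(-.0018-M[2,3])/d[2];q=M[:3,3]+d*t;print(u,1e3*q,1e3*RB.T@((T@np.append(q,1))[:3]-o))
```

```text
cleat out-inner [-37.9154  74.1379  31.    ]
cleat in-inner [-30.6116  36.5287  31.    ]
door left edge bottom [-16.9328  60.7316  12.5   ]
strip end front [-0.3645 75.1745 13.    ]
strip end back [12.3549 75.0238 13.    ]
(298.0, 0.0) [103.9343  -6.8384  -1.8   ] [-24.53    31.3313  69.7578]
(283.3333333333333, 286.6666666666667) [ 17.9075 -12.6996  -1.8   ] [-21.4466 117.5025  69.7482]
(283.3333333333333, 370.0) [-13.3647 -13.3286  -1.8   ] [-21.8265 148.7787  69.7438]
(355.33333333333337, 370.0) [-13.3526  12.0298  -1.8   ] [-47.1714 147.9487  69.7295]
```

>>> arm_command(motion=[[[0, 0, 0], [0, 0, -1], 0], [[0, 0, 8], [0, 0, 0], 0], [[0, 0, 8], [0, 0, 0], 0], [[0, 0, 5], [0, 0, 0], 0], [[0, 0, 4], [0, 0, 0], 0], [[0, 0, 2], [0, 0, 0], 0], [[0, 0, 0], [0, 0, 0], 0], [[0, 0, 0], [0, 0, 0], 0]])

```text
t: 19.15
eef_pos: [0.4859, -0.2017, 0.0401]
ee_rot: [3.141, -0.0, -1.773]
force: [-0.1, 0.4, -0.3]
width: 0.0244
```

```bash
python3 -c "
from h import *
report()"
```

```text
t 19.15 tcp board mm [-35.2122 134.8206  40.1259] foot [ -35.3089  134.7851 -150.8741] tilt -0.029024508491151475 yawerr 2.7461516907943873 Fboard [-0.1802  0.3949 -0.3419] w 0.024366444436543903
```

>>> arm_command(motion=[[[0, 0, 0.6], [0, 0, 0], 0], [[4, 0, 0], [0, 0, 0], 0], [[4, 0, 0], [0, 0, 0], 0], [[4, 0, 0], [0, 0, 0], 0], [[4, 0, 0], [0, 0, 0], 0], [[4, 0, 0], [0, 0, 0], 0], [[0, 0, 0], [0, 0, 0], 0], [[0, 0, 0], [0, 0, 0], 0]])

```text
t: 19.82
eef_pos: [0.4816, -0.2217, 0.0397]
ee_rot: [3.141, -0.0, -1.774]
force: [-1.0, -0.0, -0.9]
width: 0.0241
```

```bash
python3 -c "
from h import *
report()"
```

```text
t 19.8167 tcp board mm [-34.4276 114.3766  39.6811] foot [ -34.4957  114.3499 -151.3188] tilt -0.020404417042490706 yawerr 2.6940580950444604 Fboard [-1.0058 -0.261  -0.9324] w 0.02409485377145759
```

>>> arm_command(motion=[[[2.5, 0, 0], [0, 0, 0], 0], [[2.5, 0, 0], [0, 0, 0], 0], [[0, 0, 0], [0, 0, 0], 0], [[0, 0, 0.5], [0, 0, 0], 0]])

```text
t: 20.15
eef_pos: [0.4808, -0.2262, 0.0392]
ee_rot: [3.141, -0.0, -1.774]
force: [-2.2, -0.8, -1.0]
width: 0.0243
```

```bash
python3 -c "
from h import *
report()"
```

```text
t 20.15 tcp board mm [-34.0945 109.7322  39.2386] foot [ -34.1387  109.7127 -151.7614] tilt -0.013267717455907614 yawerr 2.731989648057215 Fboard [-1.9088 -1.3235 -0.9598] w 0.024277390327560044
```

>>> arm_command(motion=[[[0, 0, 0], [0, 0, 0], 0.35], [[0, 0, 0], [0, 0, 0], 0.45], [[0, 0, 0], [0, 0, 0], 0.5], [[0, 0, 0], [0, 0, 0], 0.5], [[0, 0, -15], [0, 0, 0], 0.5], [[0, 0, -20], [0, 0, 0], 0.5], [[0, 0, -20], [0, 0, 0], 0.5], [[0, 0, 0], [0, 0, 0], 0.5]])

```text
t: 20.82
eef_pos: [0.4835, -0.2266, 0.098]
ee_rot: [-3.135, -0.0, -1.772]
force: [0.2, -0.7, 0.1]
width: 0.0441
```

Run:
```python
from h import *
T=report();np.save("T8.npy",T)
b=arm.grab_frame("wrist");a=arm.grab_frame("scene")
cv2.imwrite("pics/w8.png",np.hstack([cv2.resize(b[0:400,160:480],(480,600)),cv2.resize(a[280:460,320:410],(300,600),interpolation=cv2.INTER_CUBIC)])[:,:,::-1])
```

```text
t 20.8167 tcp board mm [-31.4231 110.088   97.9786] foot [-30.253  110.1093 -93.0178] tilt 0.3510175737452978 yawerr 2.811655926371769 Fboard [ 0.3591 -0.6241  0.1025] w 0.044070413846559034
```

View pics/w8.png

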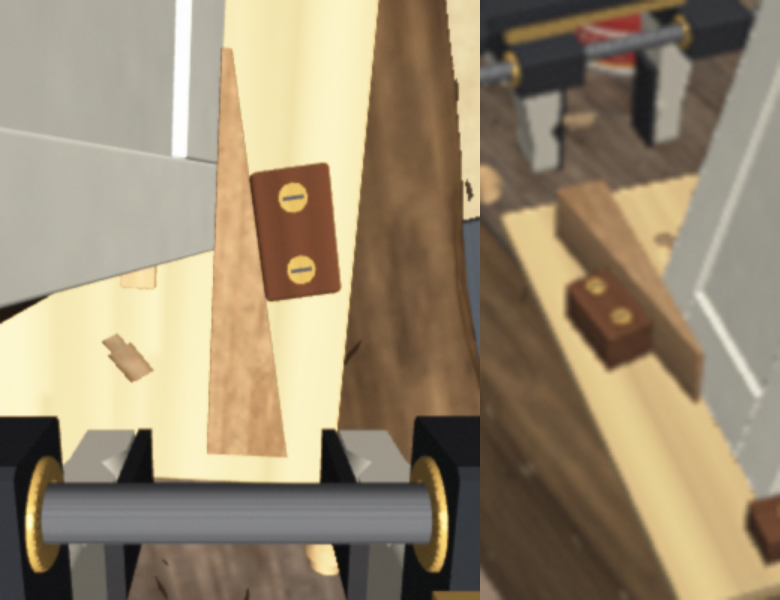

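Run:
```python
from h import *
T=np.load("T8.npy");P=lambda X,Y:(160+X/1.5,Y/1.5)
np.set_printoptions(precision=4,suppress=True)
for n,p in(("thick flat",(207,454)),("thick slant",(286,457)),("tip flat",(221,48)),("tip sl",(231,48))):
    print(n,1e3*RB.T@(onz("wrist",P(*p),.041,T)-o))
print("cleat",1e3*RB.T@(onz("wrist",P(268,300),.031,T)-o))
```

```text
thick flat [-21.0064 123.5074  41.    ]
thick slant [-46.4871 123.2205  41.    ]
tip flat [-20.3139   3.5682  41.    ]
tip sl [-23.0525   3.436   41.    ]
cleat [-38.0329  74.1806  31.    ]
```

>>> arm_command(motion=[[[0, 0, 0], [0, 0, 2.8], 0], [[-15.5, 1, 0], [0, 0, 0], 0], [[-15.5, 1, 0], [0, 0, 0], 0], [[0, 0, 0], [0, 0, 0], 0], [[0, 0, 15], [0, 0, 0], 0], [[0, 0, 20], [0, 0, 0], 0], [[0, 0, 17], [0, 0, 0], 0], [[0, 0, 9], [0, 0, 0], 0], [[0, 0, 0], [0, 0, 0], 0], [[0, 0, 0], [0, 0, 0], 0]])

```text
t: 21.75
eef_pos: [0.4864, -0.1958, 0.0326]
ee_rot: [3.14, -0.0, -1.822]
force: [0.6, -0.0, 0.5]
width: 0.0003
```

```bash
python3 -c "
from h import *
report()"
```

```text
t 21.75 tcp board mm [-36.1926 140.6522  32.627 ] foot [ -36.4353  140.5711 -158.3728] tilt -0.07279866962291456 yawerr -0.04295439669801741 Fboard [0.6134 0.1217 0.5119] w 0.00027593301571607906
```

>>> arm_command(motion=[[[3, -1, -2], [0, 0, 0], 0], [[3, -0.8, 0], [0, 0, 0], 0], [[2, 0, 0], [0, 0, 0], 0], [[2, 0, 0], [0, 0, 0], 0], [[2, 0, 0], [0, 0, 0], 0], [[2, 0, 0], [0, 0, 0], 0], [[0, 0, 0], [0, 0, 0], 0]])

```text
t: 22.33
eef_pos: [0.4856, -0.2098, 0.0355]
ee_rot: [-3.14, 0.0, -1.822]
force: [1.9, 1.5, 0.3]
width: 0.0006
```

```bash
python3 -c "
from h import *
report()"
```

```text
t 22.3333 tcp board mm [-33.5339 126.792   35.5369] foot [ -33.3132  126.8329 -155.463 ] tilt 0.0661940241381129 yawerr -0.056656543707009684 Fboard [1.5001 1.9456 0.2881] w 0.0005764566942618515
```

>>> arm_command(motion=[[[1.5, 0, 0], [0, 0, 0], 0], [[1.5, 0, 0], [0, 0, 0], 0], [[0, 0, 0], [0, 0, 0], 0]])

```text
t: 22.58
eef_pos: [0.4851, -0.2125, 0.0355]
ee_rot: [-3.14, 0.0, -1.822]
force: [2.7, 2.9, 0.3]
width: 0.0003
```

```bash
python3 -c "
from h import *
report()"
```

```text
t 22.5833 tcp board mm [-33.3337 124.0683  35.5266] foot [ -33.0336  124.1351 -155.4732] tilt 0.09000808909755394 yawerr -0.04229012085645129 Fboard [1.9022 3.4413 0.3093] w 0.0003397801088045757
```

>>> arm_command(motion=[[[1, 0, 0], [0, 0, 0], 0], [[0, 0, 0], [0, 0, 0], 0]])

```text
t: 22.75
eef_pos: [0.4849, -0.2134, 0.0355]
ee_rot: [-3.14, 0.0, -1.822]
force: [4.0, 3.1, 1.0]
width: -0.0
```

>>> arm_command(motion=[[[1, 0, 0], [0, 0, 0], 0], [[0, 0, 0], [0, 0, 0], 0]])

```text
t: 22.92
eef_pos: [0.4847, -0.2143, 0.0355]
ee_rot: [-3.14, 0.0, -1.822]
force: [4.8, 3.9, 0.1]
width: 0.0005
```

```bash
python3 -c "
from h import *
report()"
```

```text
t 22.9167 tcp board mm [-33.242  122.2269  35.5489] foot [ -32.9066  122.2998 -155.4508] tilt 0.10061015586725051 yawerr -0.033608438681048396 Fboard [3.6708 4.926  0.0675] w 0.0005096401711220497
```

>>> arm_command(motion=[[[1, 0, 0], [0, 0, 0], 0], [[0, 0, 0], [0, 0, 0], 0]])

```text
t: 23.08
eef_pos: [0.4846, -0.2153, 0.0356]
ee_rot: [-3.14, 0.0, -1.822]
force: [4.2, 4.3, 0.6]
width: 0.0004
```

>>> arm_command(motion=[[[1, 0, 0], [0, 0, 0], 0], [[0, 0, 0], [0, 0, 0], 0]])

```text
t: 23.25
eef_pos: [0.4845, -0.2162, 0.0356]
ee_rot: [-3.139, 0.001, -1.822]
force: [4.9, 3.9, -0.0]
width: 0.0005
```

```bash
python3 -c "
from h import *
report()"
```

```text
t 23.25 tcp board mm [-33.0054 120.4103  35.5633] foot [ -32.5763  120.5315 -155.4362] tilt 0.12872209464782897 yawerr -0.03638164870480208 Fboard [ 3.7588  5.0001 -0.0151] w 0.0005333675956962291
```

>>> arm_command(motion=[[[1, 0, 0], [0, 0, 0], 0], [[0.5, 0, 0], [0, 0, 0], 0], [[0, 0, 0], [0, 0, 0], 0]])

```text
t: 23.5
eef_pos: [0.4845, -0.217, 0.0356]
ee_rot: [-3.139, 0.001, -1.822]
force: [5.4, 9.4, 0.5]
width: 0.0005
```

>>> arm_command(motion=[[[1, 0, 0], [0, 0, 0], 0], [[0, 0, 0], [0, 0, 0], 0]])

```text
t: 23.67
eef_pos: [0.4845, -0.2176, 0.0356]
ee_rot: [-3.138, 0.002, -1.822]
force: [6.6, 11.1, 1.0]
width: 0.0005
```

```bash
python3 -c "
from h import *
report()"
```

```text
t 23.6667 tcp board mm [-32.6184 119.0002  35.6293] foot [ -32.0154  119.3443 -155.3694] tilt 0.18088583094889593 yawerr -0.04034882938291135 Fboard [ 3.6132 12.3419  1.0022] w 0.0005371250318802385
```

The wedge jammed at the expected depth (thick end at about y = 109.5 mm) with 12 N. Backing off.

>>> arm_command(motion=[[[0, 0, 0], [0, 0, 0], 0], [[-1, 0, 0], [0, 0, 0], 0], [[-1.5, 0, 0], [0, 0, 0], 0], [[-3, 0, 0], [0, 0, 0], 0], [[-8, 0, 0], [0, 0, 0], 0], [[-10, 0, -5], [0, 0, 0], 0], [[0, 0, -20], [0, 0, 0], 0], [[0, 0, -30], [0, 0, 0], 0], [[0, 0, -20], [0, 0, 0], 0], [[0, 0, 0], [0, 0, 0], 0], [[0, 0, 0], [0, 0, 0], 0]])

```text
t: 24.58
eef_pos: [0.4892, -0.1954, 0.1118]
ee_rot: [-3.139, 0.001, -1.822]
force: [-0.9, 0.8, 0.8]
width: 0.0007
```

Run:
```python
from h import *
T=report();np.save("T9.npy",T)
b=arm.grab_frame("wrist");a=arm.grab_frame("scene")
cv2.imwrite("pics/w9.png",np.hstack([cv2.resize(b[0:400,160:480],(480,600)),cv2.resize(a[270:460,330:430],(316,600),interpolation=cv2.INTER_CUBIC)])[:,:,::-1])
```

```text
t 24.5833 tcp board mm [-33.5439 141.6565 111.7663] foot [-33.0074 141.7795 -79.2329] tilt 0.1609286383411399 yawerr -0.03638386138607828 Fboard [-1.0639  0.5226  0.8247] w 0.0006561553579294705
```

View pics/w9.png

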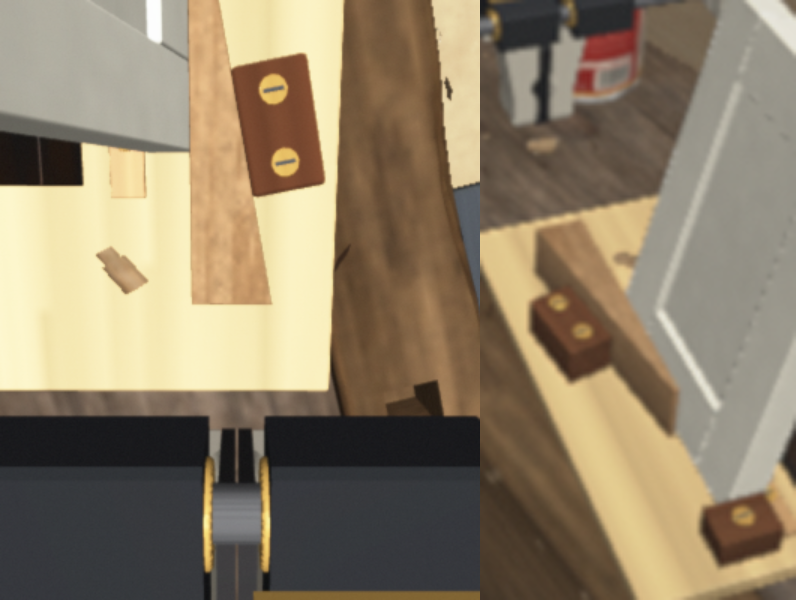

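Run:
```python
from h import *
T=np.load("T9.npy");P=lambda X,Y:(160+X/1.5,Y/1.5)
np.set_printoptions(precision=4,suppress=True)
for n,p,z in(("thick flat",(191,304),.041),("thick slant",(271,304),.041),("cleat",(254,196),.031),("door corner L front",(188,152),.0127),("strip end",(145,197),.013)):
    print(n,1e3*RB.T@(onz("wrist",P(*p),z,T)-o))
```

```text
thick flat [-17.3993 108.2007  41.    ]
thick slant [-43.3204 108.1945  41.    ]
cleat [-37.8169  74.4281  31.    ]
door corner L front [-15.2653  59.8688  12.7   ]
strip end [ 0.1682 74.9817 13.    ]
```

```bash
python3 -c "
from h import *
print(arm.job_done())"
```

```text
the job is handed in; nothing more can be done
None
```

The white door now leans on the steel tube, framed front outwards, and the wedge is jammed against its foot. I handed the job in at about 24.6 s of the 72 s allowed; the hand-in gives no verdict.

- **Door:** I lifted it out of the rack, stood its foot on the board against the strip, leaned it back about 13° and let go. In the last wrist picture its left edge is at board y = +59.9 mm, so it is centred to within about 1 mm and close against the end block.
- **Wedge:** I slid it in thin end first, let go of it, then pushed it home with shut fingers to about 12 N, at the top of the 8–12 N range. The thick end stopped at about y = 108 mm, where about 110 was expected. The flat face runs along the board's y at x ≈ -17.4 mm, so the foot is home on the strip.
- **Disagreements:**
  - The first estimate of the board's position, from the top camera, was about 3 mm off. I corrected it from the close wrist view, after which the strip end and cleat corner agreed to within about 1 mm.
  - In the last picture the door's front corner read x ≈ -15.3 mm, about 2 mm behind the wedge's flat face, because the wedge partly hides that corner.
- **Not measured:** I did not measure the contact forces on the door and wedge directly, nor check the positions of the wooden door, tin and cork block after the job.
- **Pictures:** I viewed 12, two over the budget of 10.

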